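Bring the cone to the magnifier on the sample turntable

ROBOT

A 6-joint arm with a two-finger parallel gripper is mounted at the origin on a cart in front of the work surface, level with it; the furniture and walls round the work are solid. World frame = base frame: x ahead of the robot, y to its left, z up, the work surface at z = 0. Lengths are in m, angles in rad, forces in N, time in s.
With the tool pointing down it reaches from about 0.375 to 0.9 m from the base axis. Payload 3.1 kg.
Tool frame: the origin (TCP) lies at the very end of the fingers, on their centre line; the grasp point (between the pads) lies 19 mm behind it; z points along the fingers, y is the line along which they close (so a half turn about z gives the same grasp; the last joint's range is limited). The gripper opens to 87 mm and grips with 3 to 60 N. Pads are 19 mm wide; open, the fingers measure 117 mm over their backs; the gripper's body (75 mm by 190 mm) begins 51 mm behind the grasp point.
Start: joints at [-1.306, 0.527, 1.433, -0, 1.181, -0.178], TCP at [0.268, -0.565, 0.223] pointing down, gripper open.
Joint ranges: [-3.08, 3.08], [-0.75, 2.2], [0.22, 2.44], [-1.43, 4.57], [0, 2.65], [-2.85, 2.85]. Speed limits (rad/s): [2.79, 2.79, 3.14, 3.14, 3.14, 3.14].

INTERFACE

Orientations are given as a unit quaternion [x, y, z, w].
In Python, from rig import status, viewer, robot gives the robot as it stands.
- The arm moves only by the tool arm_command, never from a script. Its arguments are lists of equal length, an entry for each row: "delta_rot": the turn, a rotation vector about the tool's x, y, z in degrees, a list of three; "delta_pos": the shift along the tool's x, y, z in m, a list of three; "gripper": the closure, from -1 (fully open) to 1 (shut). In form: {"delta_rot": [[rx, ry, rz], ...], "delta_pos": [[dx, dy, dz], ...], "gripper": [gripper, ...]}. A call has 1 to 12 rows; each row is the pose to reach, as a shift and turn from the pose commanded when the call began, along the tool's axes at that moment; what a row does not reach only later rows make up. A row lasts 1/12 s, in which the tool goes at most 41.7 mm and 7.16 degrees, less where a joint would pass 70% of its speed; a pose out of reach is approached as far as the arm can. A call with a gripper value outside its range is refused whole. The fingers move at their own pace and stop on an object; "grip_force" is the grip in N (left out, the last holds). Time passes only in rows, so rows that repeat a pose let the fingers close. It gives the time, the measured TCP pose, the force, the opening and the grip force at its end, in the units of the state.
- status.get_obs(): the state, without advancing time (a new reading comes with each control period).
- viewer.camera(name): name is "scene" or "top" or "wrist"; returns a dict with "pixels" (400x640x3 uint8, blue, green, red), "fx", "fy", "cx", "cy" (pixels), "pose" (4x4, takes a point from camera to world coordinates); the wrist camera has in their place "mount" (4x4, takes a point from camera to tool coordinates, whose origin is the TCP and whose axes are the flange's). Camera axes: x right, y down, z forward; pixel columns grow to the right and rows downward; lengths in m; the calibration is good to about 2 mm. A picture is of the moment at which its call begins: read the wrist's pose just before it. There is no depth.
- robot.hand_in(): hands the job in; it is judged then, once.
The state is a dict: "time": time; "q": joint angles; "joint_velocities": joint speeds; "joint_torque": joint torques, N m; "position": TCP position; "tool_rot": TCP orientation; "ft_force": force on the tool from outside, world axes, zero at the start; "moment": the same for the moment, N m; "grip_width": finger opening in m; "grip_force": force on a finger pad.
Only numpy, scipy, OpenCV 4.12 (cv2) and the standard library are available. Lean on these libraries where they do the work, as an engineer would, in place of code of your own. Each camera call takes 0.05 s, during which the arm holds its last target. There are 200 camera calls.

TASK

The small turntable carries three turned steel samples. By gently pushing one or more of its black upright pegs, without gripping them, turn it until the cone-shaped sample is exactly in line with the yellow arrow on the stand; then push the red pin on the magnifier's arm to swing the lens in until it is centred over the cone. Do not touch or lift the samples, leave them standing in their blue nests, and leave the other tools on the bench alone.

Things in the scene. Friction and masses are not known exactly. Their poses are not given: they have to be found in the camera images.
- axis_point (a point): point on the vertical turning axis of the turntable, at the height of the platter's top face (26 mm above the bench). Three steel arms (10 mm wide, top 26 mm above the bench) reach out from under the platter, 120 degrees apart, each with an upright black peg 85 mm from the axis
- peg_1 (a point): centre of the round head (15 mm across, its top about 72 mm above the bench) of a black upright peg at the end of a turntable arm; this point lies 64 mm above the bench, 85 mm from the axis, and the peg below it is 12 mm thick down to the arm at 26 mm. The three pegs are alike
- peg_2 (a point): the same point of the second peg, 120 degrees on (counter-clockwise from above)
- peg_3 (a point): the same point of the third peg
- view_spot (a point): the inspection spot, fixed to the stand: 37 mm from the turntable's axis on the line of the yellow arrow, 26 mm above the bench. The arrow (25 mm long, flat, on the stand's grey tongue just outside the platter) points at the axis. The cone's centre has to come over this spot
- cone_center (a point): centre of the cone-shaped steel sample (22 mm across its foot, narrowing upward, 26 mm high), loose in one of the three nests; this point is half-way up, 39 mm above the bench. Its z axis points up
- bush_1_center (a point): centre of a stepped steel bush with a thick body (24 mm across, 22 mm high), loose in another nest, 37 mm above the bench; not to be touched. Its z axis points up
- bush_2_center (a point): centre of a flanged steel bush (28 mm across, 20 mm high), loose in the third nest, 36 mm above the bench; not to be touched. Its z axis points up
- post_point (a point): point on the vertical axis of the steel magnifier post, 85 mm above the bench (mid-height of the magnifier's arm); the post stands 145 mm from the turntable's axis on the line of the yellow arrow, with the magnifier's black hub on top (top 93 mm above the bench)
- lens_center (a point): centre of the magnifier lens (glass in a black ring 48 mm across, 9 mm thick, underside 80 mm above the bench, so it passes over pegs and samples), 108 mm from the post's axis on the end of an aluminium arm (10 mm wide, from 81 to 89 mm above the bench)
- lens_pin (a point): centre of the red ball (13 mm across, top 128 mm above the bench) of the upright red pin on the magnifier's arm, 66 mm from the post's axis; the pin below it is 10 mm thick down to the arm at 89 mm. Pushing it takes under 2 N and the arm stays where it is left
- magnifier (a joint): swing of the magnifier's arm about its post, rad: 0 = lens over the inspection spot; grows as the arm swings out clockwise from above. It starts swung out, 1.0 to 1.5; it has no stop or catch at 0
- platter (a joint): turn of the platter from where it started, rad, counter-clockwise from above positive; no stops within reach. The platter is aluminium, 112 mm across, 8 mm thick, and turns with light friction (under 2 N at a peg), staying where it is left. Three blue nest rings (38 mm across, 6 mm high) stand on it 37 mm from the axis, half-way between the arms
- micrometer: outside micrometer with a blue bow, 60x154x16 mm, lying loose on the bench to the robot's right; bystander
- screwdriver_red: screwdriver with a red handle, 171 mm long, lying loose on the bench to the robot's left; bystander
- stand: the grey stand (round foot 128 mm across, 17 mm high) fixed to the bench; origin on the turntable's axis at the bench, x towards the magnifier post along the arrow's line, z up

How it is judged:
On the way, in this order (a step that is already met when the one before it is completed fails the run):
1. the cone has been turned to the yellow arrow and stands still there (horizontal distance between cone_center and view_spot below 0.007 m and velocity of joint platter between -0.05 and 0.05 rad/s), for 0.2 s.
2. the lens has been swung over the cone (horizontal distance between cone_center and view_spot below 0.007 m and horizontal distance between lens_center and cone_center below 0.009 m), for 0.2 s.
At the end, for the whole second after the job is handed in: the cone's centre is within 7 mm of the inspection spot and the lens centre within 9 mm of the cone's centre (both seen from above), all three samples stand upright in their nests (within 6 mm of their height, 0.2 rad), turntable and magnifier at rest (all of step 2 and height (world z) of cone_center between 0.033 and 0.045 m and height (world z) of bush_1_center between 0.031 and 0.043 m and height (world z) of bush_2_center between 0.03 and 0.042 m and angle between each of cone_center, bush_1_center, bush_2_center's own z axis and vertical below 0.2 rad and velocity of joint platter between -0.05 and 0.05 rad/s and velocity of joint magnifier between -0.05 and 0.05 rad/s); the robot touches nothing.
It fails at once if a sample is lifted or knocked out of its nest (not (height (world z) of cone_center between 0.033 and 0.045 m and height (world z) of bush_1_center between 0.031 and 0.043 m and height (world z) of bush_2_center between 0.03 and 0.042 m and angle between each of cone_center, bush_1_center, bush_2_center's own z axis and vertical below 0.2 rad)).
It fails at once if the robot touches a sample (contact force between any of the fingers, the arm and sample_cone above 0.3 N or contact force between any of the fingers, the arm and sample_bush_1 above 0.3 N or contact force between any of the fingers, the arm and sample_bush_2 above 0.3 N).
It fails at once if the turntable or the magnifier is gripped or shoved hard (more than 18 N) (contact force between any of the fingers, the arm and platter above 18 N or contact force between any of the fingers, the arm and magnifier above 18 N).
It fails at once if a bystander is moved more than 15 mm (distance of any of micrometer, screwdriver_red from where it was at the start of the episode above 0.015 m).
It also fails if it takes over 72 s, if anything falls off the work surface, if the arm or the gripper's body presses on something with over 40 N, if the wrist force passes 120 N, or if a joint passes its speed limit or range.

## Working session

There is one attempt and no reset: what is moved stays moved. The work goes in short steps, Python scripts to look and compute and a tool call to move; the robot and the scene stay as the last step left them, time stands still between calls to the robot, and variables do not carry over. Pictures are saved under pics/ and viewed, at most 10 in all, crops included, and the job is handed in when it is done.

Besides the shell and the picture viewer there is one more tool, called after "Emit:" by a JSON object that holds its "api" and its "payload", one argument or row to a line. arm_command: Moves the arm, as the interface text tells. Its arguments: {"type":"object","properties":{"delta_rot":{"type":"array","items":{"type":"array","items":{"type":"number"}}},"delta_pos":{"type":"array","items":{"type":"array","items":{"type":"number"}}},"gripper":{"type":"array","items":{"type":"number"}},"grip_force":{"type":"number"}},"required":["delta_rot","delta_pos","gripper"]}

```bash
ls; mkdir -p pics; python3 - <<'E'
from rig import status, viewer, robot
import cv2,numpy as np,pickle
o=status.get_obs(); print(o)
for n in("scene","top"):
    c=viewer.camera(n); cv2.imwrite(f"pics/{n}0.png",c["pixels"]); pickle.dump(c,open(f"{n}0.pkl","wb"))
    print(n,c["fx"],c["cx"],c["cy"]); print(np.round(c["pose"],4))
E
```

```text
pics
{'time': 0.0, 'q': array([-1.30650748e+00,  5.28429209e-01,  1.43390175e+00,  5.81920923e-06,
        1.18138219e+00, -1.78519375e-01]), 'joint_velocities': array([-8.16279376e-05,  7.91834156e-04,  2.85855399e-04, -9.74097688e-04,
       -5.66753799e-04, -3.62516004e-04]), 'joint_torque': array([-4.40550593e-04, -4.40043032e+01, -1.76591617e+01,  6.32395735e-02,
        5.81452169e-02, -1.66751497e-04]), 'position': array([ 0.26762327, -0.56399867,  0.22159451]), 'tool_rot': array([ 9.75589764e-01,  2.19598470e-01, -4.27662739e-05, -1.05938569e-03]), 'ft_force': array([-1.61022373,  0.15781194, -0.11363397]), 'moment': array([-0.01537311, -0.0126376 ,  0.06174998]), 'grip_force': 0.0, 'grip_width': 0.08700310727408773}
scene 463.0475177672487 329.549991286055 196.71134076786268
[[ 0.0131 -0.7573  0.6529 -0.4443]
 [-0.9999 -0.0058  0.0133  0.0081]
 [-0.0063 -0.653  -0.7573  1.2184]
 [ 0.      0.      0.      1.    ]]
top 368.7083710854908 317.7233654453884 203.60915713485102
[[ 0.013  -0.9969  0.0771  0.4688]
 [-0.9999 -0.0131 -0.0014  0.0061]
 [ 0.0025 -0.0771 -0.997   1.0102]
 [ 0.      0.      0.      1.    ]]
```

View pics/top0.png

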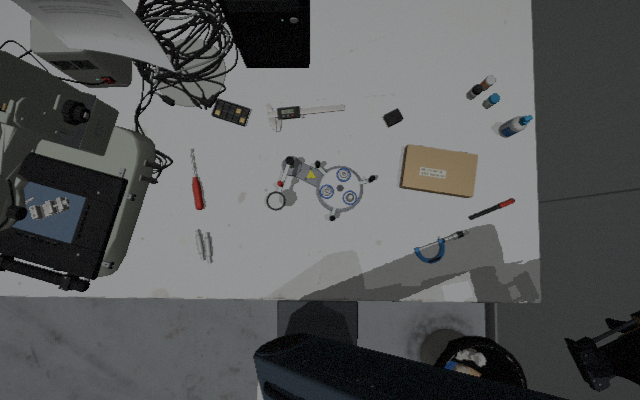

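View pics/scene0.png

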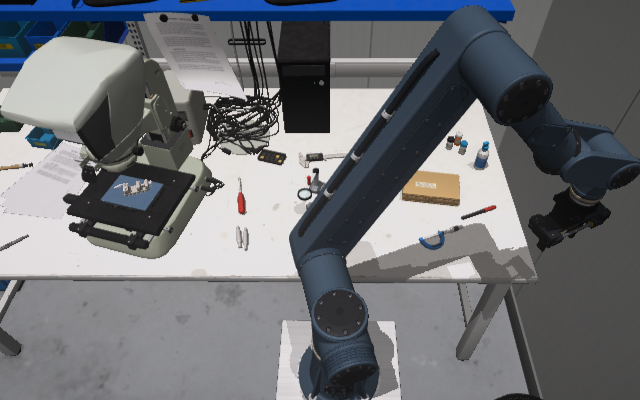

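The top view shows the turntable at about (340,189), the post at about (290,161), the red pin at about (281,184), the lens at about (276,200), and pegs at about (318,164), (373,179) and (333,217). The arm blocks the scene camera's view. I'll zoom in on the top picture.

```bash
cat > h.py <<'E'
import numpy as np,cv2,pickle
def ray(c,u,v,z,pose=None):
    P=c["pose"] if pose is None else pose
    d=P[:3,:3]@np.array([(u-c["cx"])/c["fx"],(v-c["cy"])/c["fy"],1]); o=P[:3,3]
    return o+d*(z-o[2])/d[2]
def proj(c,p,pose=None):
    P=c["pose"] if pose is None else pose
    q=P[:3,:3].T@(np.array(p)-P[:3,3]); return np.array([c["fx"]*q[0]/q[2]+c["cx"],c["fy"]*q[1]/q[2]+c["cy"]])
E
python3 - <<'E'
from h import *
c=pickle.load(open("top0.pkl","rb"))
im=c["pixels"][145:227,260:390]
cv2.imwrite("pics/crop0.png",cv2.resize(im,None,fx=6,fy=6,interpolation=cv2.INTER_CUBIC))
for n,u,v,z in [("axis",340,189,.026),("post",290,161,.093),("p1",318,164,.072),("p2",373,179,.072),("p3",333,217,.072),("lens",276,200,.085),("pin",281,184,.12)]: print(n,ray(c,u,v,z).round(4))
E
```

```text
axis [ 0.5851 -0.0547  0.026 ]
post [0.6464 0.0759 0.093 ]
p1 [0.6436 0.0053 0.072 ]
p2 [ 0.6066 -0.1363  0.072 ]
p3 [ 0.5077 -0.0346  0.072 ]
lens [0.5481 0.1099 0.085 ]
pin [0.5843 0.0946 0.12  ]
```

View pics/crop0.png

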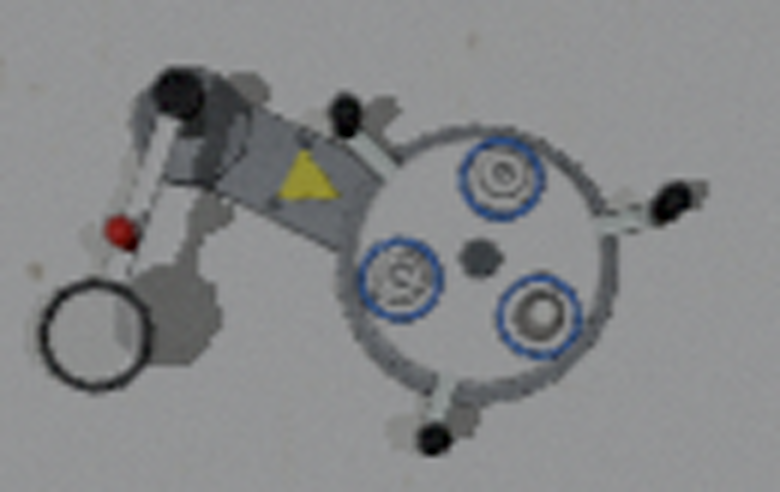

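The yellow arrow is at crop (307,178). The nests are at crop (502,178), (401,280) and (539,315), but I can't tell which one holds the cone from here. I'll move the wrist camera over for a close look.

```bash
cat >> h.py <<'E'
from scipy.spatial.transform import Rotation as R
def delta(p,yaw):
    """tool-frame shift/turn (deg) to world TCP p, tool down, tool x at yaw deg"""
    from rig import status
    o=status.get_obs(); r=R.from_quat(o["tool_rot"])
    t=R.from_euler("z",yaw,degrees=True)*R.from_euler("x",180,degrees=True)
    print("dp",(r.inv().apply(np.array(p)-o["position"])).round(4),"dr",np.degrees((r.inv()*t).as_rotvec()).round(2),"yaw now",np.degrees(np.arctan2(*r.as_matrix()[[1,0],0])).round(1))
def wrist(tag):
    from rig import status,viewer
    o=status.get_obs(); c=viewer.camera("wrist"); T=np.eye(4); T[:3,:3]=R.from_quat(o["tool_rot"]).as_matrix(); T[:3,3]=o["position"]
    c["pose"]=T@c["mount"]; pickle.dump(c,open(tag+".pkl","wb")); cv2.imwrite(f"pics/{tag}.png",c["pixels"]); return c
E
python3 - <<'E'
from h import *
from rig import viewer
c=viewer.camera("wrist"); print(c["fx"],c["cx"],c["cy"],c["mount"].round(3))
delta((.55,0.0,.36),0); delta((.55,0.0,.36),25)
E
```

```text
328.82725357391837 321.1263954815533 201.40355179937444 [[ 0.    -0.961 -0.275  0.075]
 [ 1.     0.001 -0.001  0.001]
 [ 0.001 -0.275  0.961 -0.162]
 [ 0.     0.     0.     1.   ]]
dp [ 0.4969 -0.389  -0.1374] dr [-1.000e-01  1.000e-02  2.538e+01] yaw now 25.4
dp [ 0.4969 -0.389  -0.1374] dr [-0.09 -0.01  0.38] yaw now 25.4
```

Emit:
{"api": "arm_command", "payload": {
  "delta_rot": [
    [0,0,25],
    [0,0,25],
    [0,0,25],
    [0,0,25],
    [0,0,25],
    [0,0,25],
    [0,0,25],
    [0,0,25],
    [0,0,25],
    [0,0,25],
    [0,0,25],
    [0,0,25]
  ],
  "delta_pos": [
    [0.3,-0.24,-0.02],
    [0.56,-0.36,-0.02],
    [0.56,-0.36,-0.02],
    [0.56,-0.36,-0.02],
    [0.56,-0.36,-0.02],
    [0.56,-0.36,-0.02],
    [0.56,-0.36,-0.02],
    [0.56,-0.36,-0.02],
    [0.56,-0.36,-0.02],
    [0.56,-0.36,-0.02],
    [0.56,-0.36,-0.02],
    [0.56,-0.36,-0.02]
  ],
  "gripper": [1,1,1,1,1,1,1,1,1,1,1,1],
  "grip_force": 5
}}

```text
time: 1.15
position: [0.531, -0.1384, 0.2377]
tool_rot: [1.0, 0.003, -0.0, -0.0]
ft_force: [0.8, -0.3, -0.5]
grip_width: 0.0149
grip_force: 0.0
```

```bash
python3 -c "
from h import *
delta((.62,0.0,.24),0)"
```

```text
dp [ 0.0899 -0.1378 -0.0023] dr [-0.01  0.02  0.37] yaw now 0.4
```

Emit:
{"api": "arm_command", "payload": {
  "delta_rot": [
    [0,0,0],
    [0,0,0],
    [0,0,0],
    [0,0,0],
    [0,0,0],
    [0,0,0]
  ],
  "delta_pos": [
    [0.09,-0.138,0],
    [0.09,-0.138,0],
    [0.09,-0.138,0],
    [0.09,-0.138,0],
    [0.09,-0.138,0],
    [0.09,-0.138,0]
  ],
  "gripper": [1,1,1,1,1,1]
}}

```text
time: 1.65
position: [0.6199, 0.0002, 0.2372]
tool_rot: [1.0, 0.005, -0.0, 0.0]
ft_force: [-0.4, -0.5, -0.5]
grip_width: 0.0009
grip_force: 0.0
```

```bash
python3 -c "
from h import *
c=wrist('w1'); print(c['pose'].round(3))"
```

```text
[[ 0.011 -0.961 -0.276  0.695]
 [-1.    -0.011 -0.003  0.   ]
 [-0.001  0.276 -0.961  0.399]
 [ 0.     0.     0.     1.   ]]
```

View pics/w1.png

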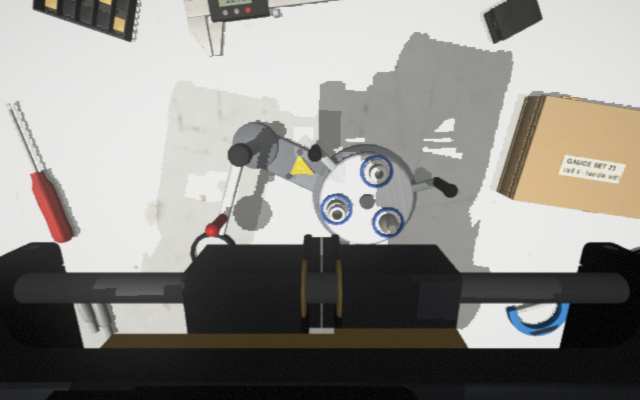

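The wrist view shows the nests at (377,171), (338,209) and (388,222), with the platter hub at (367,202). The gripper hides the lower part. I'll zoom in on the samples and compute positions.

```bash
python3 - <<'E'
from h import *
c=pickle.load(open("w1.pkl","rb"))
cv2.imwrite("pics/w1c.png",cv2.resize(c["pixels"][115:250,220:460],None,fx=3.3,fy=3.3,interpolation=cv2.INTER_CUBIC))
for n,u,v,z in [("axis",367,202,.026),("post",240,154,.093),("p1",315,152,.072),("p2",450,189,.072),("n-15",377,171,.032),("n105",338,209,.032),("n-135",388,222,.032),("pin",211,231,.1215)]: print(n,ray(c,u,v,z).round(4))
E
```

```text
axis [ 0.5877 -0.0549  0.026 ]
post [0.6521 0.0755 0.093 ]
p1 [0.652  0.0061 0.072 ]
p2 [ 0.6157 -0.1325  0.072 ]
n-15 [ 0.6261 -0.0636  0.032 ]
n105 [ 0.5805 -0.0205  0.032 ]
n-135 [ 0.5651 -0.0801  0.032 ]
pin [0.5863 0.0987 0.1215]
```

View pics/w1c.png

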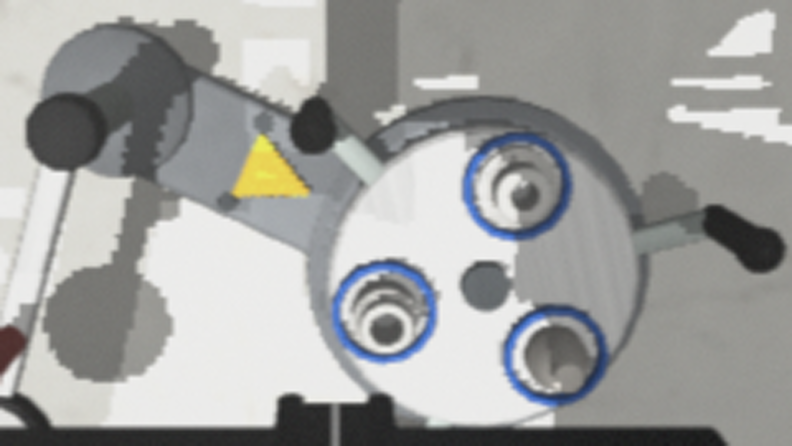

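The cone is the nest at crop (555,355), at world angle about -135° from the axis. The arrow points along about 64°, so I need about 161° clockwise. I'll push peg_2 round the robot's side, clear of the magnifier.

Emit:
{"api": "arm_command", "payload": {
  "delta_rot": [
    [0,0,-89.5],
    [0,0,-89.5],
    [0,0,-89.5],
    [0,0,-89.5],
    [0,0,-89.5],
    [0,0,-89.5],
    [0,0,-89.5],
    [0,0,-89.5],
    [0,0,-89.5],
    [0,0,-89.5],
    [0,0,-89.5],
    [0,0,-89.5]
  ],
  "delta_pos": [
    [0.022,0.12,0.087],
    [0.022,0.12,0.087],
    [0.022,0.12,0.087],
    [0.022,0.12,0.087],
    [0.022,0.12,0.087],
    [0.022,0.12,0.087],
    [0.022,0.12,0.087],
    [0.022,0.12,0.087],
    [0.022,0.12,0.087],
    [0.022,0.12,0.087],
    [0.022,0.12,0.087],
    [0.022,0.12,0.087]
  ],
  "gripper": [1,1,1,1,1,1,1,1,1,1,1,1]
}}

```text
time: 2.7
position: [0.6409, -0.1238, 0.1507]
tool_rot: [0.728, 0.685, -0.0, -0.0]
ft_force: [0.5, -0.5, 0.2]
grip_width: 0.0003
grip_force: 0.0
```

```bash
python3 -c "
from h import *
a=np.array([.587,-.0548]);r=.085
P=lambda t:(*(a+r*np.array([np.cos(np.radians(t)),np.sin(np.radians(t))])),.062)
delta(P(-49),90)
print([(t,(np.array(P(t))-P(-49))[[1,0]].round(4).tolist()) for t in list(range(-53,-77,-3))+list(range(-74,-205,-6))])
c=wrist('w2')
import rig
t=rig.viewer.camera('top'); pickle.dump(t,open('top2.pkl','wb')); cv2.imwrite('pics/j2.png',np.vstack([c['pixels'],cv2.resize(t['pixels'][130:250,250:442],(640,400))])[:,:])
"
```

```text
dp [0.005  0.0017 0.0887] dr [-0.07  0.01 -3.49] yaw now 86.5
[(-53, [-0.0037, -0.0046]), (-56, [-0.0063, -0.0082]), (-59, [-0.0087, -0.012]), (-62, [-0.0109, -0.0159]), (-65, [-0.0129, -0.0198]), (-68, [-0.0147, -0.0239]), (-71, [-0.0162, -0.0281]), (-74, [-0.0176, -0.0323]), (-74, [-0.0176, -0.0323]), (-80, [-0.0196, -0.041]), (-86, [-0.0206, -0.0498]), (-92, [-0.0208, -0.0587]), (-98, [-0.02, -0.0676]), (-104, [-0.0183, -0.0763]), (-110, [-0.0157, -0.0848]), (-116, [-0.0122, -0.093]), (-122, [-0.0079, -0.1008]), (-128, [-0.0028, -0.1081]), (-134, [0.003, -0.1148]), (-140, [0.0095, -0.1209]), (-146, [0.0166, -0.1262]), (-152, [0.0242, -0.1308]), (-158, [0.0323, -0.1346]), (-164, [0.0407, -0.1375]), (-170, [0.0494, -0.1395]), (-176, [0.0582, -0.1406]), (-182, [0.0671, -0.1407]), (-188, [0.076, -0.1399]), (-194, [0.0847, -0.1382]), (-200, [0.0932, -0.1356])]
```

Emit:
{"api": "arm_command", "payload": {
  "delta_rot": [
    [0,0,-3.5],
    [0,0,-3.5],
    [0,0,-3.5],
    [0,0,-3.5],
    [0,0,-3.5],
    [0,0,-3.5],
    [0,0,-3.5]
  ],
  "delta_pos": [
    [0.011,0.007,0],
    [0.011,0.007,0.02],
    [0.011,0.007,0.045],
    [0.011,0.007,0.07],
    [0.011,0.007,0.089],
    [0.011,0.007,0.089],
    [0.011,0.007,0.089]
  ],
  "gripper": [1,1,1,1,1,1,1]
}}

```text
time: 3.38
position: [0.6487, -0.1119, 0.0609]
tool_rot: [0.709, 0.705, -0.001, -0.001]
ft_force: [0.5, -0.6, 0.4]
grip_width: 0.0002
grip_force: 0.0
```

```bash
cat >> h.py <<'E'
a=np.array([.587,-.0548]);r=.085
P=lambda t:(*(a+r*np.array([np.cos(np.radians(t)),np.sin(np.radians(t))])),.062)
def arc(ts):
    from rig import status
    o=status.get_obs(); rr=R.from_quat(o["tool_rot"]); print(o["position"].round(4),o["ft_force"].round(1))
    print(ts); print([rr.inv().apply(np.array(P(t))-o["position"]).round(3).tolist() for t in ts])
E
python3 -c "
from h import *
arc([-47,-50,-53,-56,-59,-62,-65,-68,-72,-76,-80,-84])
"
```

```text
[ 0.6487 -0.1119  0.0609] [ 0.5 -0.6  0.4]
[-47, -50, -53, -56, -59, -62, -65, -68, -72, -76, -80, -84]
[[-0.005, -0.004, -0.001], [-0.008, -0.007, -0.001], [-0.011, -0.01, -0.001], [-0.013, -0.014, -0.001], [-0.016, -0.018, -0.001], [-0.018, -0.022, -0.001], [-0.02, -0.026, -0.001], [-0.022, -0.03, -0.001], [-0.024, -0.035, -0.001], [-0.026, -0.041, -0.001], [-0.027, -0.047, -0.001], [-0.028, -0.053, -0.001]]
```

Emit:
{"api": "arm_command", "payload": {
  "delta_rot": [
    [0,0,0],
    [0,0,0],
    [0,0,0],
    [0,0,0],
    [0,0,0],
    [0,0,0],
    [0,0,0],
    [0,0,0],
    [0,0,0],
    [0,0,0],
    [0,0,0],
    [0,0,0]
  ],
  "delta_pos": [
    [-0.005,-0.004,0],
    [-0.008,-0.007,0],
    [-0.011,-0.01,0],
    [-0.013,-0.014,0],
    [-0.016,-0.018,0],
    [-0.018,-0.022,0],
    [-0.02,-0.026,0],
    [-0.022,-0.03,0],
    [-0.024,-0.035,0],
    [-0.026,-0.041,0],
    [-0.027,-0.047,0],
    [-0.028,-0.053,0]
  ],
  "gripper": [1,1,1,1,1,1,1,1,1,1,1,1]
}}

```text
time: 4.38
position: [0.5963, -0.1391, 0.0617]
tool_rot: [0.708, 0.706, 0.0, -0.0]
ft_force: [1.6, 1.5, -0.6]
grip_width: 0.0002
grip_force: 0.5
```

```bash
python3 -c "
from h import *
arc([-87,-91,-96,-101,-106,-111,-116,-121,-126,-131,-135,-138])
"
```

```text
[ 0.5963 -0.1391  0.0617] [ 1.6  1.5 -0.6]
[-87, -91, -96, -101, -106, -111, -116, -121, -126, -131, -135, -138]
[[-0.001, -0.005, -0.0], [-0.001, -0.011, -0.0], [-0.0, -0.018, -0.0], [0.001, -0.026, -0.0], [0.002, -0.033, -0.0], [0.005, -0.04, -0.0], [0.008, -0.047, -0.0], [0.011, -0.053, -0.0], [0.015, -0.059, -0.0], [0.02, -0.065, -0.0], [0.024, -0.07, -0.0], [0.027, -0.073, -0.0]]
```

Emit:
{"api": "arm_command", "payload": {
  "delta_rot": [
    [0,0,0],
    [0,0,0],
    [0,0,0],
    [0,0,0],
    [0,0,0],
    [0,0,0],
    [0,0,0],
    [0,0,0],
    [0,0,0],
    [0,0,0],
    [0,0,0],
    [0,0,0]
  ],
  "delta_pos": [
    [-0.001,-0.005,0],
    [-0.001,-0.011,0],
    [0,-0.018,0],
    [0.001,-0.026,0],
    [0.002,-0.033,0],
    [0.005,-0.04,0],
    [0.008,-0.047,0],
    [0.011,-0.053,0],
    [0.015,-0.059,0],
    [0.02,-0.065,0],
    [0.024,-0.07,0],
    [0.027,-0.073,0]
  ],
  "gripper": [1,1,1,1,1,1,1,1,1,1,1,1]
}}

```text
time: 5.38
position: [0.5227, -0.1111, 0.0617]
tool_rot: [0.708, 0.706, -0.0, -0.001]
ft_force: [0.0, -0.8, -0.4]
grip_width: 0.0005
grip_force: 0.3
```

```bash
python3 -c "
from h import *
from rig import viewer
c=wrist('w3'); t=viewer.camera('top'); s=viewer.camera('scene')
cv2.imwrite('pics/m3.png',np.vstack([np.hstack([cv2.resize(t['pixels'][130:250,250:410],(400,300)),cv2.resize(s['pixels'][130:250,250:410],(400,300))]),np.hstack([cv2.resize(c['pixels'],(480,300)),np.zeros((300,320,3),np.uint8)])]))
arc([-141,-145,-150,-155,-160,-165,-170,-174,-178,-182,-185,-187])
"
```

```text
[ 0.5233 -0.1112  0.0617] [-0.1  0.2  0.7]
[-141, -145, -150, -155, -160, -165, -170, -174, -178, -182, -185, -187]
[[0.003, -0.002, -0.0], [0.008, -0.006, -0.0], [0.014, -0.01, -0.0], [0.02, -0.013, -0.0], [0.027, -0.016, -0.0], [0.034, -0.019, -0.0], [0.042, -0.02, -0.0], [0.047, -0.021, -0.0], [0.053, -0.021, -0.0], [0.059, -0.021, -0.0], [0.064, -0.021, -0.0], [0.067, -0.021, -0.0]]
```

View pics/m3.png

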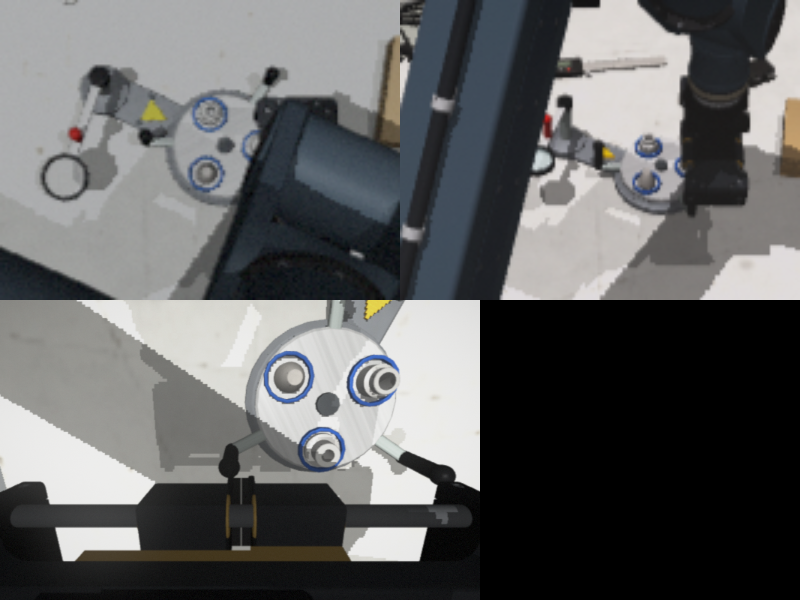

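The wrist picture (lower left) shows the platter turned: the cone's nest is at about (289,376) and peg_2 sits against the fingers at (230,463). I'll measure the nest angles from the blue rings.

```bash
cat >> h.py <<'E'
def nests(c):
    h=cv2.cvtColor(c["pixels"],cv2.COLOR_BGR2HSV); m=cv2.inRange(h,(105,110,50),(125,255,255))
    for k in cv2.findContours(m,cv2.RETR_EXTERNAL,cv2.CHAIN_APPROX_NONE)[0]:
        if len(k)<50: continue
        (u,v),ax,_=cv2.fitEllipse(k); p=ray(c,u,v,.032)[:2]; d=p-a
        print("px",(round(u),round(v)),"xy",p.round(4),"r",np.hypot(*d).round(4),"ang",np.degrees(np.arctan2(d[1],d[0])).round(1))
E
python3 -c "
from h import *
nests(pickle.load(open('w1.pkl','rb')));print();nests(pickle.load(open('w3.pkl','rb')))"
```

```text
px (524, 321) xy [ 0.4308 -0.2664] r 0.263 ang -126.4
px (556, 315) xy [ 0.4399 -0.3059] r 0.291 ang -120.4
px (388, 222) xy [ 0.5646 -0.08  ] r 0.0337 ang -131.7
px (336, 209) xy [ 0.5802 -0.0181] r 0.0373 ang 100.5
px (376, 171) xy [ 0.626  -0.0627] r 0.0398 ang -11.4

px (429, 199) xy [ 0.5874 -0.0899] r 0.0351 ang -89.4
px (498, 107) xy [ 0.6217 -0.0363] r 0.0394 ang 28.1
px (385, 102) xy [ 0.558  -0.0336] r 0.0359 ang 143.8
```

Emit:
{"api": "arm_command", "payload": {
  "delta_rot": [
    [0,0,0],
    [0,0,0],
    [0,0,0],
    [0,0,0],
    [0,0,0],
    [0,0,0],
    [0,0,0],
    [0,0,0],
    [0,0,0],
    [0,0,0],
    [0,0,0],
    [0,0,0]
  ],
  "delta_pos": [
    [0.003,-0.002,0],
    [0.008,-0.006,0],
    [0.014,-0.01,0],
    [0.02,-0.013,0],
    [0.027,-0.016,0],
    [0.034,-0.019,0],
    [0.042,-0.02,0],
    [0.047,-0.021,0],
    [0.053,-0.021,0],
    [0.059,-0.021,0],
    [0.064,-0.021,0],
    [0.067,-0.021,0]
  ],
  "gripper": [1,1,1,1,1,1,1,1,1,1,1,1]
}}

```text
time: 6.53
position: [0.5034, -0.0441, 0.0618]
tool_rot: [0.708, 0.706, 0.0, -0.0]
ft_force: [0.2, -1.4, 0.2]
grip_width: 0.0009
grip_force: 0.6
```

```bash
sed -i 's/^a=.*;/a=np.array([.5895,-.0534]);/' h.py
python3 -c "
from h import *
c=wrist('w4'); nests(c)
for n in ('w1','w3','w4','top0','top2'):
    k=pickle.load(open(n+'.pkl','rb')); m=cv2.inRange(cv2.cvtColor(k['pixels'],cv2.COLOR_BGR2HSV),(22,120,120),(35,255,255)); m=cv2.morphologyEx(m,cv2.MORPH_OPEN,np.ones((2,2)))
    K=max(cv2.findContours(m,0,1)[0],key=cv2.contourArea); M=cv2.moments(K); u,v=M['m10']/M['m00'],M['m01']/M['m00']; p=ray(k,u,v,.018)[:2]; print(n,u,v,p,np.hypot(*(p-a)),np.degrees(np.arctan2(*(p-a)[::-1])))
arc([-190,-193,-196,-199,-202,-205,-207,-209])
"
```

```text
px (509, 261) xy [ 0.6235 -0.0645] r 0.0357 ang -18.0
px (452, 189) xy [ 0.5816 -0.0167] r 0.0376 ang 102.2
w1 301.90656565656565 168.20959595959596 [0.62575636 0.02226666] 0.08390450658285883 64.3981716580836
w3 500.30931263858093 9.18440502586844 [0.6224757  0.01611919] 0.07694357479860266 64.6231667882604
w4 518.7517528898995 118.65927610384688 [0.62330408 0.02380062] 0.08427723355198519 66.35267863992844
top0 311.59477124183 175.9673202614379 [0.62059145 0.0222237 ] 0.08176565064811715 67.65078790203899
top2 478.5198618307426 387.5354058721934 [ 0.07116969 -0.41989129] 0.6348087720976824 -144.73734878298367
[ 0.5028 -0.0436  0.0618] [0.3 0.  0.1]
[-190, -193, -196, -199, -202, -205, -207, -209]
[[0.005, 0.003, -0.0], [0.009, 0.004, -0.0], [0.014, 0.005, -0.0], [0.018, 0.006, -0.0], [0.022, 0.008, -0.0], [0.026, 0.01, -0.0], [0.029, 0.011, -0.0], [0.031, 0.012, -0.0]]
```

Emit:
{"api": "arm_command", "payload": {
  "delta_rot": [
    [0,0,0],
    [0,0,0],
    [0,0,0],
    [0,0,0],
    [0,0,0],
    [0,0,0],
    [0,0,0],
    [0,0,0],
    [0,0,0],
    [0,0,0]
  ],
  "delta_pos": [
    [0.005,0.003,0],
    [0.009,0.004,0],
    [0.014,0.005,0],
    [0.018,0.006,0],
    [0.022,0.008,0],
    [0.026,0.01,0],
    [0.029,0.011,0],
    [0.031,0.012,0],
    [0.034,0.014,0],
    [0.034,0.014,0]
  ],
  "gripper": [1,1,1,1,1,1,1,1,1,1]
}}

```text
time: 7.42
position: [0.5171, -0.01, 0.0617]
tool_rot: [0.708, 0.706, -0.0, -0.001]
ft_force: [-1.0, -0.1, -0.4]
grip_width: 0.0006
grip_force: 0.0
```

```bash
python3 -c "
from h import *
c=wrist('w5'); nests(c)
arc([-214,-216,-218,-220,-222,-224])
"
```

```text
px (472, 322) xy [ 0.619  -0.0755] r 0.0368 ang -36.8
px (451, 242) xy [ 0.5985 -0.0167] r 0.0378 ang 76.2
[ 0.5168 -0.0101  0.0617] [ 0.3 -0.3  0.2]
[-214, -216, -218, -220, -222, -224]
[[0.004, 0.002, -0.0], [0.007, 0.004, -0.0], [0.009, 0.006, -0.0], [0.011, 0.008, -0.0], [0.014, 0.009, -0.0], [0.016, 0.011, -0.0]]
```

Emit:
{"api": "arm_command", "payload": {
  "delta_rot": [
    [0,0,0],
    [0,0,0],
    [0,0,0],
    [0,0,0],
    [0,0,0],
    [0,0,0],
    [0,0,0]
  ],
  "delta_pos": [
    [0.004,0.002,0],
    [0.007,0.004,0],
    [0.009,0.006,0],
    [0.011,0.008,0],
    [0.013,0.009,0],
    [0.013,0.009,0],
    [0.013,0.009,0]
  ],
  "gripper": [1,1,1,1,1,1,1]
}}

```text
time: 8.05
position: [0.5265, 0.0024, 0.0618]
tool_rot: [0.708, 0.706, 0.0, -0.0]
ft_force: [0.7, -0.2, 0.8]
grip_width: 0.0007
grip_force: 0.0
```

```bash
python3 -c "
from h import *
c=wrist('w6'); nests(c); delta((.48,-.09,.20),90)
"
```

```text
px (446, 259) xy [ 0.6062 -0.0161] r 0.0409 ang 65.9
dp [-0.0925 -0.0461 -0.1382] dr [ 0.   -0.01 -0.18] yaw now 89.8
```

Emit:
{"api": "arm_command", "payload": {
  "delta_rot": [
    [0,0,0],
    [0,0,0],
    [0,0,0],
    [0,0,0],
    [0,0,0],
    [0,0,0],
    [0,0,0],
    [0,0,0],
    [0,0,0],
    [0,0,0],
    [0,0,0],
    [0,0,0]
  ],
  "delta_pos": [
    [-0.015,-0.015,0],
    [-0.03,-0.03,0],
    [-0.03,-0.03,-0.02],
    [-0.03,-0.03,-0.05],
    [-0.03,-0.03,-0.09],
    [-0.04,-0.02,-0.13],
    [-0.06,0,-0.16],
    [-0.09,0.02,-0.19],
    [-0.11,0.03,-0.19],
    [-0.11,0.03,-0.19],
    [-0.11,0.03,-0.19],
    [-0.11,0.03,-0.19]
  ],
  "gripper": [1,1,1,1,1,1,1,1,1,1,1,1]
}}

```text
time: 9.1
position: [0.5547, -0.1072, 0.2508]
tool_rot: [0.708, 0.706, -0.0, -0.002]
ft_force: [-0.2, -0.5, -1.0]
grip_width: 0.0002
grip_force: 0.0
```

```bash
python3 -c "
from h import *
c=wrist('w7'); nests(c)
hs=cv2.cvtColor(c['pixels'],cv2.COLOR_BGR2HSV)
for z,lo,hi in ((.018,(22,120,120),(35,255,255)),(.1215,(0,150,60),(8,255,255))):
    m=cv2.morphologyEx(cv2.inRange(hs,lo,hi),cv2.MORPH_OPEN,np.ones((2,2)))
    for K in cv2.findContours(m,0,1)[0]:
        if cv2.contourArea(K)>20: M=cv2.moments(K); u,v=M['m10']/M['m00'],M['m01']/M['m00']; p=ray(c,u,v,z)[:2]; print(z,u,v,p,np.degrees(np.arctan2(*(p-a)[::-1])))
"
```

```text
px (370, 154) xy [ 0.6101 -0.0842] r 0.0371 ang -56.3
px (320, 130) xy [ 0.5524 -0.0562] r 0.0373 ang -175.6
px (368, 96) xy [ 0.6054 -0.0203] r 0.0367 ang 64.4
0.018 115.78222222222222 309.76444444444445 [ 0.26925433 -0.29989537] -142.41426503321418
0.018 386.3069641649763 55.802569303583496 [0.62629388 0.02273915] 64.20806385456838
```

View pics/w7.png

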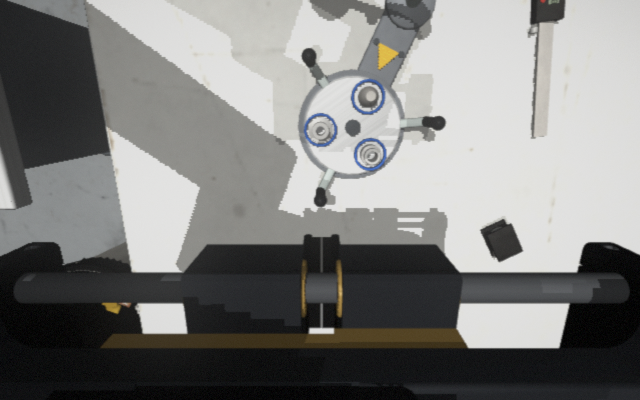

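The cone's nest at px (368,96) is at 64.4° and the arrow at px (386,56) is at 64.2°, so the cone is aligned and all three samples are standing. Next I'll move behind the red pin on its +y side.

Emit:
{"api": "arm_command", "payload": {
  "delta_rot": [
    [0,0,0],
    [0,0,0],
    [0,0,0],
    [0,0,0],
    [0,0,0],
    [0,0,0],
    [0,0,0],
    [0,0,0],
    [0,0,0],
    [0,0,0]
  ],
  "delta_pos": [
    [0.04,0.01,0],
    [0.08,0.02,0],
    [0.12,0.03,0],
    [0.16,0.04,0.02],
    [0.2,0.05,0.04],
    [0.235,0.055,0.05],
    [0.235,0.055,0.05],
    [0.235,0.055,0.05],
    [0.235,0.055,0.05],
    [0.235,0.055,0.05]
  ],
  "gripper": [1,1,1,1,1,1,1,1,1,1]
}}

```text
time: 9.98
position: [0.6114, 0.1262, 0.202]
tool_rot: [0.708, 0.706, -0.0, 0.0]
ft_force: [-0.4, -0.5, -0.1]
grip_width: 0.0008
grip_force: 0.0
```

```bash
cat >> h.py <<'E'
def parc(ts,z=.102):
    global a,r,P
    post=a+.145*np.array([np.cos(np.radians(64.3)),np.sin(np.radians(64.3))])
    P=lambda t:(*(post+.066*np.array([np.cos(np.radians(t)),np.sin(np.radians(t))])),z)
    print(post); arc(ts)
E
python3 - <<'E'
from h import *
from rig import viewer
c=viewer.camera('top'); pickle.dump(c,open('top8.pkl','wb'))
m=cv2.inRange(cv2.cvtColor(c['pixels'],cv2.COLOR_BGR2HSV),(0,150,60),(8,255,255))[150:220,250:400]
v,u=np.nonzero(m); print(len(u)); 
if len(u): print(u.mean()+250,v.mean()+150,ray(c,u.mean()+250,v.mean()+150,.1215))
parc([130])
E
```

```text
11
279.45454545454544 183.36363636363637 [0.58561082 0.09828091 0.1215    ]
[0.65238057 0.07725617]
[0.6117 0.1257 0.2023] [0.6 0.4 0.4]
[130]
[[0.002, -0.002, 0.1]]
```

Emit:
{"api": "arm_command", "payload": {
  "delta_rot": [
    [0,0,0],
    [0,0,0],
    [0,0,0],
    [0,0,0],
    [0,0,0]
  ],
  "delta_pos": [
    [0.002,-0.002,0.03],
    [0.002,-0.002,0.06],
    [0.002,-0.002,0.1],
    [0.002,-0.002,0.1],
    [0.002,-0.002,0.1]
  ],
  "gripper": [1,1,1,1,1]
}}

```text
time: 10.45
position: [0.6082, 0.1275, 0.1003]
tool_rot: [0.709, 0.705, -0.002, -0.002]
ft_force: [0.6, 0.3, 0.1]
grip_width: 0.0005
grip_force: 0.0
```

```bash
python3 -c "
from h import *
parc([133,137,141,144,147,150,154,158,163,168,173,178])
parc([182,187,192,197,202,206,210,214,217,219])
"
```

```text
[0.65238057 0.07725617]
[0.6082 0.1275 0.1003] [0.6 0.3 0.1]
[133, 137, 141, 144, 147, 150, 154, 158, 163, 168, 173, 178]
[[-0.002, -0.001, -0.002], [-0.005, -0.004, -0.002], [-0.009, -0.007, -0.002], [-0.011, -0.009, -0.002], [-0.014, -0.011, -0.002], [-0.017, -0.013, -0.002], [-0.021, -0.015, -0.002], [-0.026, -0.017, -0.002], [-0.031, -0.019, -0.002], [-0.037, -0.02, -0.002], [-0.042, -0.021, -0.002], [-0.048, -0.021, -0.002]]
[0.65238057 0.07725617]
[0.6082 0.1275 0.1003] [0.6 0.3 0.1]
[182, 187, 192, 197, 202, 206, 210, 214, 217, 219]
[[-0.053, -0.021, -0.002], [-0.058, -0.021, -0.002], [-0.064, -0.02, -0.002], [-0.07, -0.019, -0.002], [-0.075, -0.017, -0.002], [-0.079, -0.015, -0.002], [-0.083, -0.012, -0.002], [-0.087, -0.01, -0.002], [-0.09, -0.008, -0.002], [-0.092, -0.007, -0.002]]
```

Emit:
{"api": "arm_command", "payload": {
  "delta_rot": [
    [0,0,0],
    [0,0,0],
    [0,0,0],
    [0,0,0],
    [0,0,0],
    [0,0,0],
    [0,0,0],
    [0,0,0],
    [0,0,0],
    [0,0,0],
    [0,0,0],
    [0,0,0]
  ],
  "delta_pos": [
    [-0.002,-0.001,-0.002],
    [-0.005,-0.004,-0.002],
    [-0.009,-0.007,-0.002],
    [-0.011,-0.009,-0.002],
    [-0.014,-0.011,-0.002],
    [-0.017,-0.013,-0.002],
    [-0.021,-0.015,-0.002],
    [-0.026,-0.017,-0.002],
    [-0.031,-0.019,-0.002],
    [-0.037,-0.02,-0.002],
    [-0.042,-0.021,-0.002],
    [-0.048,-0.021,-0.002]
  ],
  "gripper": [1,1,1,1,1,1,1,1,1,1,1,1]
}}

```text
time: 11.45
position: [0.5881, 0.0805, 0.1036]
tool_rot: [0.708, 0.706, -0.0, -0.0]
ft_force: [-0.7, 1.5, -0.8]
grip_width: 0.0007
grip_force: 0.5
```

```bash
python3 -c "
from h import *
parc([180,185,190,195,200,205,209,213,216,218,218])
"
```

```text
[0.65238057 0.07725617]
[0.5881 0.0805 0.1036] [-0.7  1.5 -0.8]
[180, 185, 190, 195, 200, 205, 209, 213, 216, 218, 218]
[[-0.003, -0.002, 0.002], [-0.009, -0.001, 0.002], [-0.015, -0.001, 0.002], [-0.02, 0.001, 0.002], [-0.026, 0.002, 0.002], [-0.031, 0.005, 0.002], [-0.035, 0.007, 0.002], [-0.039, 0.009, 0.002], [-0.042, 0.011, 0.002], [-0.044, 0.012, 0.002], [-0.044, 0.012, 0.002]]
```

Emit:
{"api": "arm_command", "payload": {
  "delta_rot": [
    [0,0,0],
    [0,0,0],
    [0,0,0],
    [0,0,0],
    [0,0,0],
    [0,0,0],
    [0,0,0],
    [0,0,0],
    [0,0,0],
    [0,0,0],
    [0,0,0]
  ],
  "delta_pos": [
    [-0.003,-0.002,0.002],
    [-0.009,-0.001,0.002],
    [-0.015,-0.001,0.002],
    [-0.02,0.001,0.002],
    [-0.026,0.002,0.002],
    [-0.031,0.005,0.002],
    [-0.035,0.007,0.002],
    [-0.039,0.009,0.002],
    [-0.042,0.011,0.002],
    [-0.044,0.012,0.002],
    [-0.044,0.012,0.002]
  ],
  "gripper": [1,1,1,1,1,1,1,1,1,1,1]
}}

```text
time: 12.37
position: [0.6001, 0.0362, 0.1015]
tool_rot: [0.708, 0.706, -0.001, -0.0]
ft_force: [-0.5, 0.8, 0.8]
grip_width: 0.0008
grip_force: 0.1
```

```bash
python3 -c "
from h import *
from rig import viewer
c=wrist('w9'); t=viewer.camera('top'); s=viewer.camera('scene')
for n,x in(('top9',t),('scene9',s)): pickle.dump(x,open(n+'.pkl','wb'))
cv2.imwrite('pics/m9.png',np.vstack([np.hstack([cv2.resize(t['pixels'][130:250,250:410],(400,300)),cv2.resize(s['pixels'][130:250,250:410],(400,300))]),np.hstack([cv2.resize(c['pixels'],(480,300)),np.zeros((300,320,3),np.uint8)])]))
parc([218,222,225,228])
"
```

```text
[0.65238057 0.07725617]
[0.6002 0.0367 0.1017] [-0.9 -0.1  0.1]
[218, 222, 225, 228]
[[-0.0, 0.0, -0.0], [-0.004, 0.003, -0.0], [-0.006, 0.006, -0.0], [-0.009, 0.008, -0.0]]
```

View pics/m9.png

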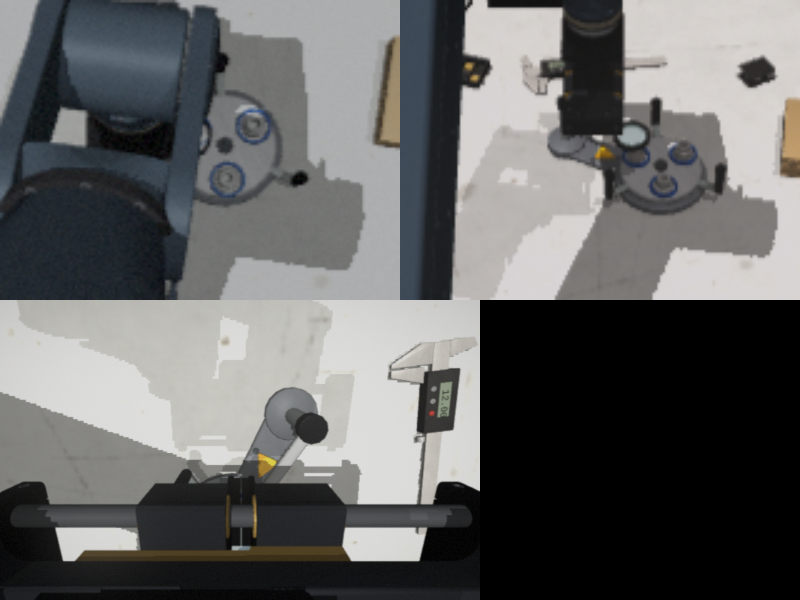

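The scene tile shows the lens ring centred at about (632,134), which is scene px (342.8,183.6). The nests and cone are also visible there. I'll compare that with where the lens should be.

```bash
python3 -c "
from h import *
s=pickle.load(open('scene9.pkl','rb')); nests(s)
post=np.array([0.6524,0.0773])
for uv in((342.8,183.6),):
    p=ray(s,*uv,.085); d=p[:2]-post; print(p,np.hypot(*d),np.degrees(np.arctan2(d[1],d[0]))%360)
for t in (235,240,244.3,248): print(t,proj(s,(*(post+.108*np.array([np.cos(np.radians(t)),np.sin(np.radians(t))])),.085)))
cv2.imwrite('pics/s9.png',cv2.resize(s['pixels'][160:225,305:385],None,fx=7,fy=7,interpolation=cv2.INTER_CUBIC))
"
```

```text
px (432, 238) xy [ 0.4089 -0.2937] r 0.3006 ang -126.9
px (235, 32) xy [1.6364 0.5047] r 1.1864 ang 28.1
[ 0.59038373 -0.01506281  0.085     ] 0.11125154956440764 236.1209291856432
235 [341.62376099 183.57799863]
240 [343.138095  181.8196243]
244.3 [344.26113264 180.24292571]
248 [345.09047308 178.84650939]
```

View pics/s9.png

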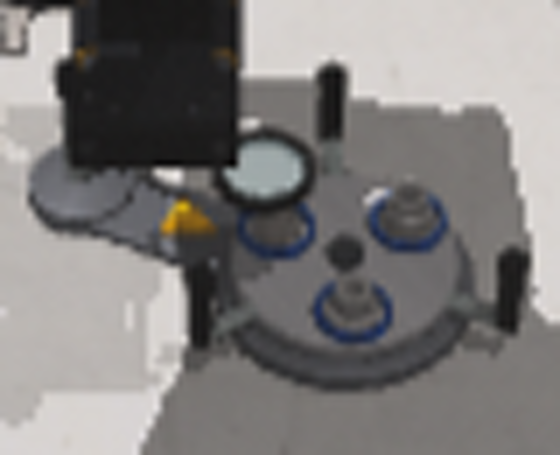

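```bash
python3 -c "
from h import *
s=pickle.load(open('scene9.pkl','rb'))
for n,x,y in(('cone',276,228),('b',407,219),('c',352,310)): print(n,ray(s,305+x/7-.4,160+y/7-.4,.032).round(4))
print('lens',ray(s,305+264/7-.4,160+168/7-.4,.085).round(4))
parc([220,222,224,226])
"
```

```text
cone [ 0.5992 -0.0201  0.032 ]
b [ 0.6056 -0.0841  0.032 ]
c [ 0.5474 -0.056   0.032 ]
lens [ 0.5904 -0.0135  0.085 ]
[0.65238057 0.07725617]
[0.6002 0.0367 0.1017] [-0.9 -0.1  0.1]
[220, 222, 224, 226]
[[-0.002, 0.002, -0.0], [-0.004, 0.003, -0.0], [-0.005, 0.005, -0.0], [-0.007, 0.006, -0.0]]
```

Emit:
{"api": "arm_command", "payload": {
  "delta_rot": [
    [0,0,0],
    [0,0,0],
    [0,0,0],
    [0,0,0],
    [0,0,0]
  ],
  "delta_pos": [
    [-0.002,0.002,0],
    [-0.004,0.003,0],
    [-0.005,0.005,0],
    [-0.005,0.005,0],
    [-0.005,0.005,0]
  ],
  "gripper": [1,1,1,1,1]
}}

```text
time: 12.93
position: [0.6058, 0.0317, 0.1018]
tool_rot: [0.708, 0.706, 0.0, 0.0]
ft_force: [-0.9, 0.1, 0.1]
grip_width: 0.0003
grip_force: 0.0
```

Emit:
{"api": "arm_command", "payload": {
  "delta_rot": [
    [0,0,0],
    [0,0,0],
    [0,0,0],
    [0,0,0],
    [0,0,0],
    [0,0,0],
    [0,0,0],
    [0,0,0],
    [0,0,0],
    [0,0,0],
    [0,0,0],
    [0,0,0]
  ],
  "delta_pos": [
    [0.01,-0.012,0],
    [0.02,-0.025,0],
    [0.02,-0.03,-0.02],
    [0.02,-0.03,-0.06],
    [0.02,-0.03,-0.1],
    [0.02,-0.03,-0.14],
    [-0.02,-0.03,-0.15],
    [-0.06,-0.03,-0.15],
    [-0.1,-0.03,-0.15],
    [-0.14,-0.03,-0.15],
    [-0.14,-0.03,-0.15],
    [-0.14,-0.03,-0.15]
  ],
  "gripper": [1,1,1,1,1,1,1,1,1,1,1,1]
}}

```text
time: 13.93
position: [0.5751, -0.1102, 0.2518]
tool_rot: [0.71, 0.704, 0.0, 0.0]
ft_force: [-0.3, 1.0, -0.2]
grip_width: 0.0005
grip_force: 0.0
```

```bash
python3 -c "
from h import *
from rig import viewer
c=wrist('w10'); s=viewer.camera('scene'); t=viewer.camera('top'); pickle.dump(s,open('scene10.pkl','wb')); nests(c)
A=cv2.resize(c['pixels'][40:240,250:450],(560,560)); B=np.vstack([cv2.resize(x['pixels'][v:v+80,310:377],(234,280)) for x,v in((t,150),(s,155))])
cv2.imwrite('pics/m10.png',np.hstack([A,B]))
print(c['pose'].round(3))
p=(0.6053,-.0206)
for z in(.026,.039,.085): print(proj(c,(*p,z)))
"
```

```text
px (351, 151) xy [ 0.6101 -0.0841] r 0.037 ang -56.2
px (301, 127) xy [ 0.5526 -0.0563] r 0.037 ang -175.5
[[ 1.    -0.007 -0.001  0.575]
 [-0.007 -0.962 -0.275 -0.036]
 [ 0.     0.275 -0.962  0.414]
 [ 0.     0.     0.     1.   ]]
[347.70017858  93.40144425]
[348.63730312  92.90732924]
[352.55561806  90.84133037]
```

View pics/m10.png

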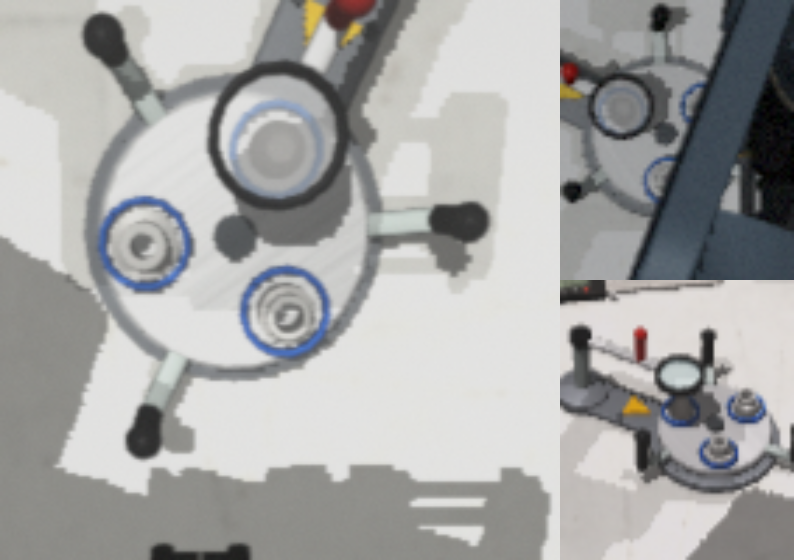

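The wrist tile shows the lens ring centred at about px (349,88), with the cone and its nest concentric inside it. I'll put numbers on the residual using both views.

```bash
python3 -c "
from h import *
from rig import viewer,status
c=pickle.load(open('w10.pkl','rb')); t=viewer.camera('top')
print('wrist lens',ray(c,349,88.1,.085),'nest',ray(c,348.5,93.3,.032))
L=ray(t,310+62/3.49-.3,150+105/3.5-.3,.085); print('top lens',L)
for k,(x,z) in {'c':(t,.085),'w':(c,.085)}.items():
    g=x['pixels'].max(2); q=proj(x,(.603,-.019,z)); n=26 if k=='w' else 14
    u0,v0=(q-n-4).astype(int); sub=(g[v0:v0+2*n+8,u0:u0+2*n+8]<70).astype(np.uint8)
    K=max(cv2.findContours(sub,0,1)[0],key=cv2.contourArea); (cx,cy),rad=cv2.minEnclosingCircle(K); e=cv2.fitEllipse(K); print(k,rad,e,ray(x,e[0][0]+u0,e[0][1]+v0,z))
delta((.59,.05,.25),90); print(status.get_obs()['time'])
"
```

```text
wrist lens [ 0.60188279 -0.01811075  0.085     ] nest [ 0.60571668 -0.02073147  0.032     ]
top lens [ 0.60135336 -0.01914532  0.085     ]
c 16.101341247558594 ((15.544330596923828, 16.883005142211914), (16.468299865722656, 29.88115692138672), 125.78436279296875) [ 0.60588978 -0.01170371  0.085     ]
w 26.443531036376953 ((29.453603744506836, 29.100740432739258), (48.03190231323242, 52.100059509277344), 14.587712287902832) [ 0.60231271 -0.01811443  0.085     ]
dp [0.1565 0.0149 0.0017] dr [-0.03 -0.04 -0.09] yaw now 89.9
14.1333
```

Both views put the lens about 4 mm (2°) short of centre. That's inside the tolerance, but I'll nudge it once more to centre it.

Emit:
{"api": "arm_command", "payload": {
  "delta_rot": [
    [0,0,0],
    [0,0,0],
    [0,0,0],
    [0,0,0],
    [0,0,0],
    [0,0,0],
    [0,0,0],
    [0,0,0],
    [0,0,0],
    [0,0,0],
    [0,0,0],
    [0,0,0]
  ],
  "delta_pos": [
    [0.04,0,0],
    [0.08,0,0],
    [0.12,0,0],
    [0.16,0,0],
    [0.163,0,0],
    [0.163,0,0.03],
    [0.163,0,0.07],
    [0.163,0,0.11],
    [0.163,0,0.15],
    [0.163,0,0.15],
    [0.163,0,0.15],
    [0.163,0,0.15]
  ],
  "gripper": [1,1,1,1,1,1,1,1,1,1,1,1]
}}

```text
time: 15.13
position: [0.577, 0.0555, 0.1035]
tool_rot: [0.708, 0.706, 0.001, 0.001]
ft_force: [1.0, -0.2, 0.7]
grip_width: 0.0006
grip_force: 0.0
```

```bash
python3 -c "
from h import *
for p in((.595,.04,.102),(.6076,.0299,.102)): delta(p,90)
"
```

```text
dp [-0.0155  0.0181  0.0016] dr [ 0.17  0.01 -0.12] yaw now 89.9
dp [-0.0256  0.0307  0.0016] dr [ 0.17  0.01 -0.12] yaw now 89.9
```

Emit:
{"api": "arm_command", "payload": {
  "delta_rot": [
    [0,0,0],
    [0,0,0],
    [0,0,0],
    [0,0,0],
    [0,0,0],
    [0,0,0]
  ],
  "delta_pos": [
    [-0.005,0.006,0.001],
    [-0.01,0.012,0.001],
    [-0.015,0.018,0.001],
    [-0.018,0.021,0.001],
    [-0.018,0.021,0.001],
    [-0.018,0.021,0.001]
  ],
  "gripper": [1,1,1,1,1,1]
}}

```text
time: 15.63
position: [0.5969, 0.0364, 0.1013]
tool_rot: [0.709, 0.706, 0.0, 0.0]
ft_force: [-0.0, -0.2, 0.3]
grip_width: 0.0005
grip_force: 0.0
```

```bash
python3 -c "
from h import *
delta((.6076,.0299,.102),90)
"
```

```text
dp [-0.0065  0.0107 -0.0007] dr [ 0.04  0.   -0.24] yaw now 89.8
```

Emit:
{"api": "arm_command", "payload": {
  "delta_rot": [
    [0,0,0],
    [0,0,0],
    [0,0,0],
    [0,0,0],
    [0,0,0],
    [0,0,0],
    [0,0,0]
  ],
  "delta_pos": [
    [-0.002,0.003,0],
    [-0.003,0.006,0],
    [-0.005,0.008,0],
    [-0.006,0.01,0],
    [-0.0065,0.0107,0],
    [-0.0065,0.0107,0],
    [-0.0065,0.0107,0]
  ],
  "gripper": [1,1,1,1,1,1,1]
}}

```text
time: 16.22
position: [0.6072, 0.0304, 0.1007]
tool_rot: [0.708, 0.706, -0.0, -0.0]
ft_force: [-0.5, 0.4, 0.8]
grip_width: 0.0006
grip_force: 0.0
```

Emit:
{"api": "arm_command", "payload": {
  "delta_rot": [
    [0,0,0],
    [0,0,0],
    [0,0,0],
    [0,0,0],
    [0,0,0],
    [0,0,0],
    [0,0,0],
    [0,0,0],
    [0,0,0],
    [0,0,0],
    [0,0,0],
    [0,0,0]
  ],
  "delta_pos": [
    [0.01,-0.012,0],
    [0.02,-0.025,0],
    [0.02,-0.03,-0.02],
    [0.02,-0.03,-0.06],
    [0.02,-0.03,-0.1],
    [0.02,-0.03,-0.14],
    [-0.02,-0.03,-0.15],
    [-0.06,-0.03,-0.15],
    [-0.1,-0.03,-0.15],
    [-0.14,-0.03,-0.15],
    [-0.14,-0.03,-0.15],
    [-0.14,-0.03,-0.15]
  ],
  "gripper": [1,1,1,1,1,1,1,1,1,1,1,1]
}}

```text
time: 17.22
position: [0.5766, -0.1116, 0.2507]
tool_rot: [0.71, 0.704, 0.0, 0.0]
ft_force: [0.6, 1.0, 0.1]
grip_width: 0.0005
grip_force: 0.0
```

```bash
python3 -c "
from h import *
c=wrist('w11'); nests(c)
g=c['pixels'].max(2); z=.085; n=26; q=proj(c,(.604,-.019,z))
u0,v0=(q-n-4).astype(int); sub=(g[v0:v0+2*n+8,u0:u0+2*n+8]<70).astype(np.uint8)
K=max(cv2.findContours(sub,0,1)[0],key=cv2.contourArea); e=cv2.fitEllipse(K); print(e,ray(c,e[0][0]+u0,e[0][1]+v0,z))
"
```

```text
px (350, 150) xy [ 0.61   -0.0841] r 0.0369 ang -56.2
px (300, 125) xy [ 0.5525 -0.0562] r 0.0371 ang -175.7
((32.186866760253906, 31.13560676574707), (48.25125503540039, 52.337257385253906), 15.05567455291748) [ 0.60525916 -0.01955103  0.085     ]
```

The lens is now at (0.605, -0.0196) and the cone at about (0.605, -0.0205), roughly 1 mm apart. The other nests haven't moved. I'm handing in.

```bash
python3 -c "
from rig import robot
print(robot.hand_in())"
```

```text
the job is handed in; nothing more can be done
None
```

I turned the cone to the yellow arrow (within about 0.5° by camera), swung the lens to about 1 mm from the cone's centre, and handed the job in at about 17 s; the hand-in returned no verdict.

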